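# Clip the palette on its rack

### The job

Put the loose orange palette on the empty rack: hook the lip at its far end over and behind the rack's steel bar while its near end is still raised, then tilt it down and press on its white thumb pad until the claw snaps home under the yellow catch, like the blue palette in the other rack. Leave everything else where it stands, and let go.

Things in the scene. Friction and masses are not known exactly. Their poses are not given: they have to be found in the camera images.
- palette: Loose orange paint palette with black grip, 164 x 96 mm, about 0.3 kg, lying level on its hook and claw. Origin: on the table under its middle; x to the hook end, z up out of the painted face. Plate z 30-36 mm, side rims to z 40. All palette points below have these axes.
- palette_grip (a point): Centre of the top of the upright black grip block at the middle of the palette, 86 mm above its origin. Block: 16 mm thick along palette x, 60 mm along y, its lower end on the plate 50 mm below this point. Pinch it along x.
- palette_pocket (a point): Hook end: where the bar's axis lies when hooked, (72, 0, 12) mm in the palette frame. J-shaped lip, 90 mm across y: bridge underside at z 18; leg x 78-84 down to z 0; toe turned back to x 73, z 0-4. Open towards -x: lower the lip beyond the 12 mm bar, then draw it back so that the bar lies under the bridge, against the leg.
- palette_foot (a point): Claw end: underside of the claw's nose, (-73, 0, 0) mm in the palette frame. Claw 60 mm across y: neck x -80 to -74 from the plate down to z 0, nose turned towards +x (to x -69, z 0-8).
- palette_pad (a point): Centre of the top of the white thumb pad (22 along x, 56 along y) to press on, (-60, 0, 40) mm in the palette frame.
- rack: Empty plywood rack, fixed, base 175 x 140 x 10 mm, origin under its middle, x from low front (to the robot) to high back. Two cheeks (inner faces y +-60 mm) carry a steel bar across the back and a lower rail with a yellow catch in front. An identical rack beside it holds a blue palette, clipped in as the finished state should look; the two racks may be either way round.
- rack_bar: Steel bar (12 mm thick) of the empty rack. Origin on its axis midway between the cheeks, 115 mm above the table; x points up the slope (30 degrees, rising away from the robot), y along the bar, z out of the slope. A clipped palette has these axes and its origin at (-72, 0, -12) mm here. Free space under the bar; cheek posts end 10 mm above it; cheeks' slopes lie below z 10.
- lower_rail (a point): Middle of the top of the aluminium lower rail of the empty rack, (-121, 0, 17.5) mm in the rack_bar frame (same axes); 26 mm along x, 120 along y. The plate of a clipped palette lies on it. Hooked but unclipped, the palette rests with its nose on the catch's ramp, the foot about 16 mm too high (6.5 degrees short of the slope).
- catch (a joint): Sprung yellow catch, 70 mm wide, in front of the lower rail. 0 = home, tip at (-145, 0, -2.5) mm in the rack_bar frame; grows (m, to 0.010) as it is pushed up the slope. Spring 3 N at home, 4.5 N at 5 mm. The claw's nose drives it back 4 mm along its 27-degree ramp, then it springs out over the nose. Pressing the pad towards the slope with some 6 to 20 N snaps it.
- brush_tray: Bystander: green open tray with two brushes, 160 x 100 x 30 mm, origin under its centre.
- tube_red: Bystander: red paint tube, 100 x 30 x 20 mm, lying, origin under its centre.
- tube_yellow: Bystander: yellow paint tube, as the red one.
- figure_blue: Bystander: painted clay figure, blue, 70 x 34 x 65 mm, origin under its centre.
- figure_red: Bystander: painted clay figure, red, same size.
- water_mug: Bystander: white mug, 80 mm wide, 90 mm high, origin under its centre.
- tube_box: Bystander: round bentwood box of paint tubes, 170 mm wide, 60 mm high (tubes to 80 mm), origin under its centre.

How it is judged:
On the way:
1. the lip is hooked on the bar while the foot is still raised (x of palette_pocket in the frame of rack_bar between -0.008 and 0.008 m and z of palette_pocket in the frame of rack_bar between -0.008 and 0.008 m and y of palette_pocket in the frame of rack_bar between -0.016 and 0.016 m and z of palette_foot in the frame of rack_bar above -0.004 m), for 0.1 s.
At the end, for the whole second after the job is handed in: The orange palette is clipped on the empty rack: its pocket within 5 mm of the bar's axis (16 mm along the bar), the foot within 3 mm of fully down, the palette's face within 0.06 rad of the slope, the catch back out (under 3 mm), and at rest (x of palette_pocket in the frame of rack_bar between -0.005 and 0.005 m and z of palette_pocket in the frame of rack_bar between -0.005 and 0.005 m and y of palette_pocket in the frame of rack_bar between -0.016 and 0.016 m and z of palette_foot in the frame of rack_bar below -0.009 m and value of joint catch below 0.003 m and angle between the z axis of palette and the z axis of rack_bar, either way round below 0.06 rad and linear speed of palette below 0.02 m/s); the robot touches nothing.
It fails at once if a bystander is moved more than 30 mm (distance of any of brush_tray, tube_red, tube_yellow, figure_blue, figure_red, water_mug, tube_box from where it was at the start of the episode above 0.03 m).
It also fails if it takes over 50 s, if anything falls off the work surface, if the arm or the gripper's body presses on something with over 40 N, if the wrist force passes 120 N, or if a joint passes its speed limit or range.

### The arm

A 7-joint arm with a two-finger parallel gripper is mounted at the origin on the work surface. World frame = base frame: x ahead of the robot, y to its left, z up, the work surface at z = 0. Lengths are in m, angles in rad, forces in N, time in s.
With the tool pointing down it reaches from about 0.425 to 1.025 m from the base axis. Payload 9.4 kg.
Tool frame: the origin (TCP) lies where the fingers leave the gripper's body, on its centre line; the fingertips stand 84 mm ahead of it and the grasp point (between the pads) lies 65 mm ahead of it; z points along the fingers, y is the line along which they close (so a half turn about z gives the same grasp; the last joint's range is limited). The gripper opens to 93 mm and grips with 3 to 60 N. Pads are 15 mm wide; open, the fingers measure 128 mm over their backs; the gripper's body (75 mm by 188 mm) begins 65 mm behind the grasp point.
Start: joints at [1.169, 0.599, -0.003, 1.599, 0.002, 0.943, -0.08], TCP at [0.231, -0.687, 0.303] pointing down, gripper open.
Joint ranges: [-2.57, 2.57], [-0.35, 1.97], [-1.29, 1.29], [0.11, 2.56], [-1.05, 4.19], [0.11, 1.86], [-2.63, 2.63]. Speed limits (rad/s): [2.22, 2.22, 3.01, 3.01, 3.14, 3.14, 3.14].

### API

Orientations are given as a rotation vector (axis times angle).
In Python, from rig import ctrl gives the robot as it stands.
- The arm moves only by the shell command python3 inch.py 'ROWS' [FORCE]. ROWS is a JSON list of rows, 1 to 10 of them, each of 7 numbers: the finger opening in m, then dx, dy, dz in m, then a rotation vector rx, ry, rz in rad; each row is the pose to reach, as a shift and turn from the pose commanded when the command began, along the tool's axes at that moment; what a row does not reach only later rows make up. A row lasts 1/12 s, in which the tool goes at most 0.0417 m and 0.125 rad, less where a joint would pass 70% of its speed; a pose out of reach is approached as far as the arm can. The fingers move at their own pace and stop on an object; FORCE is the grip in N (left out, the last holds). Time passes only in rows, so rows that do not move let the fingers close. It prints the time, the measured TCP pose, the force, the opening and the grip force at its end.
- ctrl.get_state(): the state, without advancing time (a new reading comes with each control period).
- ctrl.get_image(name): name is "scene" or "top" or "wrist"; returns a dict with "color" (384x512x3 uint8, red, green, blue), "intrinsics" (3x3 intrinsics, pixels), "R" (3x3) and "t" (3): a world point X has camera coordinates R X + t. Camera axes: x right, y down, z forward; pixel columns grow to the right and rows downward; lengths in m; the calibration is good to about 2 mm. A picture is of the moment at which its call begins. There is no depth.
- ctrl.sign_off(): hands the job in; it is judged then, once.
The state is a dict: "clock": time; "q": joint angles; "qvel": joint speeds; "joint_efforts": joint torques, N m; "position": TCP position; "eef_rot": TCP orientation; "contact_force": force on the tool from outside, world axes, zero at the start; "torque": the same for the moment, N m; "width": finger opening in m; "gripper_force": force on a finger pad.
Only numpy, scipy, OpenCV 4.12 (cv2) and the standard library are available. Lean on these libraries where they do the work, as an engineer would, in place of code of your own. Each camera call takes 0.05 s, during which the arm holds its last target. There are 200 camera calls.

## Working session

There is one attempt and no reset: what is moved stays moved. The work goes in short steps, Python scripts to look and compute and a shell command to move; the robot and the scene stay as the last step left them, time stands still between calls to the robot, and variables do not carry over. Pictures are saved under pics/ and viewed, at most 12 in all, crops included, and the job is handed in when it is done.

```bash
ls; mkdir -p pics; python3 - <<'E'
from rig import ctrl
import cv2,pickle
d={}
for n in("scene","top"):
    im=ctrl.get_image(n);d[n]=im
    cv2.imwrite(f"pics/{n}0.png",cv2.cvtColor(im["color"],cv2.COLOR_RGB2BGR))
    print(n,im["intrinsics"].tolist(),im["R"].round(3).tolist(),im["t"].round(3).tolist())
pickle.dump(d,open("d0.pkl","wb"))
print({k:v for k,v in ctrl.get_state().items() if k in("clock","position","eef_rot","width")})
E
```

```text
inch.py
pics
rig.py
scene [[457.4835606868846, 0.0, 256.76689195063426], [0.0, 457.4835606868846, 197.95932814021646], [0.0, 0.0, 1.0]] [[0.87, 0.493, -0.007], [0.372, -0.666, -0.646], [-0.324, 0.56, -0.763]] [-0.511, -0.151, 1.442]
top [[466.9233344076388, 0.0, 248.71212317245215], [0.0, 466.9233344076388, 188.50892386686493], [0.0, 0.0, 1.0]] [[0.01, -1.0, -0.005], [-0.992, -0.009, -0.122], [0.122, 0.006, -0.992]] [0.002, 0.574, 1.485]
{'clock': 0.1, 'position': array([ 0.23126117, -0.68678567,  0.30195832]), 'eef_rot': array([-3.09891343e+00, -5.07879465e-01,  5.71988309e-04]), 'width': 0.09318593225648672}
```

View pics/scene0.png

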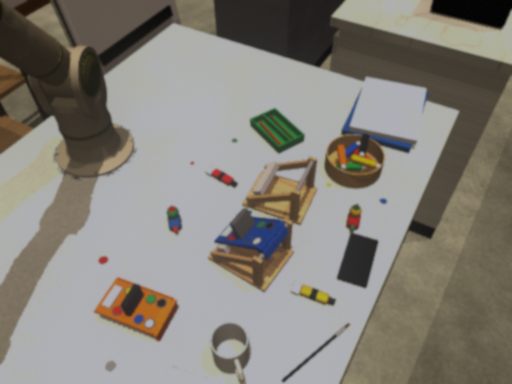

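View pics/top0.png

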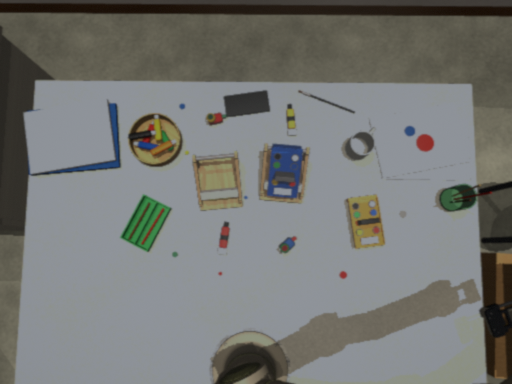

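The top view shows the orange palette at about (366,220) with its white pad near the robot, the empty rack at (218,182) and the blue palette's rack at (284,170). I'll enlarge the details.

```bash
cat > h.py <<'E'
import numpy as np,cv2,pickle
from scipy.spatial.transform import Rotation as Ro
def ray(im,p):
    K=im["intrinsics"];R=im["R"];t=im["t"]
    c=-R.T@t;d=R.T@np.linalg.solve(K,[p[0],p[1],1.]);return c,d/np.linalg.norm(d)
def plane(im,p,z):
    c,d=ray(im,p);return c+d*(z-c[2])/d[2]
def proj(im,X):
    v=(np.atleast_2d(X)@im["R"].T+im["t"])@im["intrinsics"].T;return v[:,:2]/v[:,2:]
def tri(ims,ps):
    A=0;b=0
    for im,p in zip(ims,ps):
        c,d=ray(im,p);P=np.eye(3)-np.outer(d,d);A=A+P;b=b+P@c
    return np.linalg.solve(A,b)
E
python3 - <<'E'
from h import *
d=pickle.load(open("d0.pkl","rb"))
def crop(n,u,v,w=66,h=50,f=6):
    c=d[n]["color"][v:v+h,u:u+w]
    c=cv2.resize(c,None,fx=f,fy=f,interpolation=cv2.INTER_CUBIC)
    for i in range(0,w,10):cv2.putText(c,str(u+i),(i*f,8),0,.3,(255,0,0));c[::4,i*f]=0
    for i in range(0,h,10):cv2.putText(c,str(v+i),(0,i*f+8),0,.3,(255,0,0));c[i*f,::4]=0
    return c[:300,:396]
m=np.vstack([np.hstack([crop("top",188,145,66,72,6)[:,:],crop("top",340,190,66,60,5)[:,:330]][:1]+[cv2.resize(crop("top",333,188),(396,300))]),
 np.hstack([cv2.resize(crop("scene",240,150,86,76,4),(396,300)),cv2.resize(crop("scene",85,265,100,76,4),(396,300))])]) if 0 else None
a=crop("top",188,149,66,66,6);a=a
def C(n,u,v,w,h,f):
    c=crop.__wrapped__ if 0 else None
    c=d[n]["color"][v:v+h,u:u+w];c=cv2.resize(c,None,fx=f,fy=f,interpolation=cv2.INTER_CUBIC)
    for i in range(0,w,10):cv2.putText(c,str(u+i),(i*f,8),0,.3,(255,0,0));c[::5,i*f]=0
    for i in range(0,h,10):cv2.putText(c,str(v+i),(0,i*f+8),0,.3,(255,0,0));c[i*f,::5]=0
    o=np.zeros((300,400,3),np.uint8);o[:min(300,c.shape[0]),:min(400,c.shape[1])]=c[:300,:400];return o
m=np.vstack([np.hstack([C("top",188,150,80,60,5),C("top",330,190,80,60,5)]),np.hstack([C("scene",240,152,80,75,4),C("scene",88,270,100,75,4)])])
cv2.imwrite("pics/m1.png",m[...,::-1])
E
```

```text
(no output)
```

View pics/m1.png

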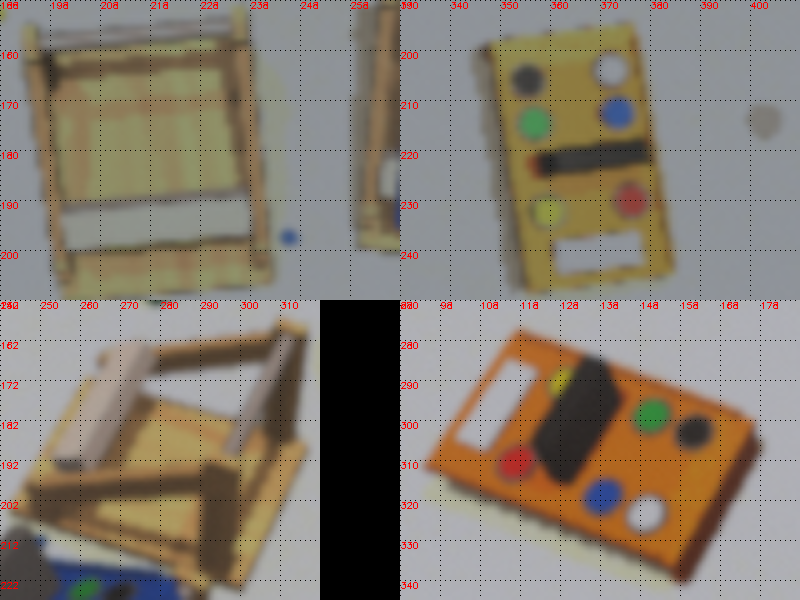

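The rack crop (top view) shows the bar at about (195,159)–(233,154) and the rail quad at about (198,190)–(238,197). The palette's white pad is at about (369,240), its grip at (368,221), and its hook end points away from the robot. Next I'll compute first poses.

```bash
python3 - <<'E'
from h import *
d=pickle.load(open("d0.pkl","rb"));T,S=d["top"],d["scene"]
for n,im in d.items(): print(n,(-im["R"].T@im["t"]).round(3))
def rect(im,lo,hi,box):
    u,v,w,h=box;m=np.zeros(im["color"].shape[:2],np.uint8)
    hsv=cv2.cvtColor(im["color"],cv2.COLOR_RGB2HSV)
    m[v:v+h,u:u+w]=cv2.inRange(hsv,lo,hi)[v:v+h,u:u+w]
    c=max(cv2.findContours(m,cv2.RETR_EXTERNAL,cv2.CHAIN_APPROX_NONE)[0],key=cv2.contourArea)
    M=cv2.moments(c);return np.array([M["m10"],M["m01"]])/M["m00"],cv2.boxPoints(cv2.minAreaRect(c)),M["m00"]
# pad: low saturation inside palette
pt=rect(T,(0,0,120),(180,70,255),(361,235,18,11));ps=rect(S,(0,0,150),(180,60,255),(98,282,26,32))
print("pad px",pt[0],ps[0],pt[2],ps[2],"tri",tri([T,S],[pt[0],ps[0]]),plane(T,pt[0],.04),plane(S,ps[0],.04))
o=rect(T,(12,100,60),(32,255,255),(340,190,55,65));print("orange",o[0],o[1].round(1).tolist())
for p in o[1]:print(plane(T,p,.038).round(4))
for p in [(94.3,311.3),(117.3,278),(176.5,299),(158,338)]:print("S",plane(S,p,.04).round(4))
# blade ends of rail (z ~ ?) and bar
print("bar T",plane(T,(195,159),.115),plane(T,(233,154.3),.115))
for p in [(198,190.5),(237,187),(200,200),(238,197)]:print("rail",plane(T,p,.07).round(4))
E
```

```text
scene [ 0.967 -0.655  0.998]
top [ 3.880e-01 -1.000e-03  1.544e+00]
pad px [369.38654147 240.04538341] [111.75588235 295.86568627] 106.5 170.0 tri [ 0.41192785 -0.37869181  0.04020163] [ 0.41078079 -0.38008329  0.04      ] [ 0.41313996 -0.37745565  0.04      ]
orange [365.7908046  221.32994555] [[347.5, 199.0], [376.5, 194.5], [384.1000061035156, 243.8000030517578], [355.0, 248.3000030517578]]
[ 0.5422 -0.3125  0.038 ]
[ 0.5577 -0.4069  0.038 ]
[ 0.3993 -0.4274  0.038 ]
[ 0.3841 -0.3343  0.038 ]
S [ 0.4046 -0.4269  0.04  ]
S [ 0.3928 -0.3344  0.04  ]
S [ 0.5496 -0.31    0.04  ]
S [ 0.5701 -0.4064  0.04  ]
bar T [0.65478936 0.17493416 0.115     ] [0.67072212 0.05697963 0.115     ]
rail [0.5616 0.1685 0.07  ]
rail [0.574  0.0446 0.07  ]
rail [0.5313 0.1614 0.07  ]
rail [0.542 0.041 0.07 ]
```

```bash
cat >> h.py <<'E'
def delta(Rt,pt):
    "shift and turn along current tool axes to reach TCP pose"
    from rig import ctrl
    s=ctrl.get_state();R=Ro.from_rotvec(s["eef_rot"])
    sh=R.inv().apply(np.array(pt)-s["position"]);rv=(R.inv()*Rt).as_rotvec()
    print("shift",sh.round(4),"turn",rv.round(4),"rows",max(np.linalg.norm(sh)/.0417,np.linalg.norm(rv)/.125).round(1))
def tool(yaw,pitch=0):
    "tool y along palette x with yaw, palette hook end raised by pitch; tool z = -palette z"
    P=Ro.from_euler("ZY",[yaw,-pitch]);Y=P.apply([1,0,0]);Z=-P.apply([0,0,1]);return Ro.from_matrix(np.c_[np.cross(Y,Z),Y,Z])
E
python3 - <<'E'
from h import *
delta(tool(.13),[.44,-.374,.30])
E
```

```text
shift [ 0.2977 -0.2298  0.0022] turn [-1.3000e-03 -8.0000e-04 -1.3759e+00] rows 11.0
```

```bash
python3 inch.py '[[0.093,0.15,-0.115,0,0,0,-0.7],[0.093,0.298,-0.23,0,0,0,-1.376],[0.093,0.298,-0.23,0,0,0,-1.376],[0.093,0.298,-0.23,0,0,0,-1.376],[0.093,0.298,-0.23,0,0,0,-1.376],[0.093,0.298,-0.23,0,0,0,-1.376],[0.093,0.298,-0.23,0,0,0,-1.376],[0.093,0.298,-0.23,0,0,0,-1.376],[0.093,0.298,-0.23,0,0,0,-1.376],[0.093,0.298,-0.23,0,0,0,-1.376]]'; python3 inch.py '[[0.093,0,0,0,0,0,-0.12],[0.093,0,0,0,0,0,-0.12]]'; python3 - <<'E'
from h import *
from rig import ctrl
im=ctrl.get_image("wrist");pickle.dump(im,open("w1.pkl","wb"));cv2.imwrite("pics/w1.png",im["color"][...,::-1])
print(ctrl.get_state()["q"].round(3),(-im["R"].T@im["t"]).round(3),im["R"].round(2).tolist())
delta(tool(.13),[.44,-.374,.30])
E
```

```text
clock: 0.93
position: [0.4455, -0.3661, 0.3032]
eef_rot: [-2.199, -2.244, -0.006]
contact_force: [-0.4, 1.0, 0.5]
width: 0.0928
gripper_force: 0.0
clock: 1.1
position: [0.4407, -0.3732, 0.3024]
eef_rot: [-2.071, -2.362, -0.0]
contact_force: [-0.3, -0.2, -0.5]
width: 0.0928
gripper_force: 0.0
[ 0.896  0.45  -0.408  1.925  0.239  0.814  0.481] [ 0.431 -0.304  0.385] [[0.99, 0.13, 0.0], [0.13, -0.96, 0.25], [0.03, -0.25, -0.97]]
shift [-0.     -0.0002  0.0024] turn [-0.0003 -0.0006 -0.0077] rows 0.1
```

View pics/w1.png

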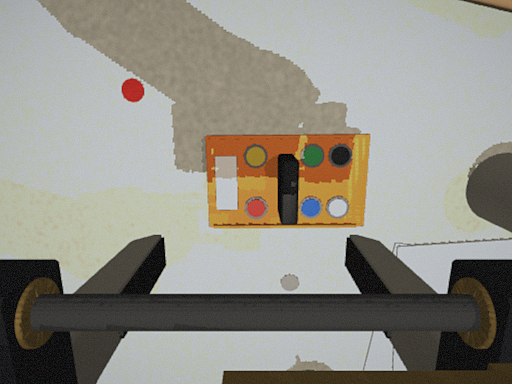

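The wrist picture shows the palette at about (207–369, 135–227), nearly square to the image: pad at (227,183), grip at about (288,188). Refining its pose from the outline.

```bash
python3 - <<'E'
from h import *
im=pickle.load(open("w1.pkl","rb"));h=cv2.cvtColor(im["color"],cv2.COLOR_RGB2HSV)
m=cv2.inRange(h,(3,130,60),(30,255,255));m[:120]=0;m[240:]=0;m[:,:200]=0;m[:,380:]=0
c=max(cv2.findContours(m,cv2.RETR_EXTERNAL,cv2.CHAIN_APPROX_NONE)[0],key=cv2.contourArea)[:,0].astype(float)
# only the rim-top lines: back-project whole contour to z=.04 and fit rectangle
P=np.array([plane(im,p,.04)[:2] for p in c],np.float32)
r=cv2.minAreaRect(P*1000);print("rect",r);print(cv2.boxPoints(r))
for nm,lo,hi,b,z in(("pad",(0,0,120),(180,70,255),(210,145,32,70),.04),("grip",(0,0,0),(180,255,75),(270,145,40,85),.086)):
    u,v,w,hh=b;k=np.zeros_like(m);k[v:v+hh,u:u+w]=cv2.inRange(h,lo,hi)[v:v+hh,u:u+w]
    q=max(cv2.findContours(k,cv2.RETR_EXTERNAL,cv2.CHAIN_APPROX_NONE)[0],key=cv2.contourArea)
    print(nm,cv2.boundingRect(q)); Q=np.array([plane(im,p,z)[:2] for p in q[:,0].astype(float)],np.float32)*1000
    print(cv2.minAreaRect(Q))
E
```

```text
rect ((471.78546142578125, -369.806640625), (161.19647216796875, 95.91386413574219), 7.983739376068115)
[[ 385.3076  -333.50897]
 [ 398.62924 -428.49323]
 [ 558.2633  -406.1043 ]
 [ 544.94165 -311.12006]]
pad (215, 156, 23, 54)
((411.0072326660156, -378.51739501953125), (22.256284713745117, 54.8930549621582), 7.524650573730469)
grip (278, 154, 21, 71)
((468.5879211425781, -367.54425048828125), (17.538217544555664, 63.70551681518555), 8.494598388671875)
```

```bash
python3 - <<'E'
from h import *
delta(tool(.139),[.471,-.370,.132])
E
```

```text
shift [1.000e-04 3.110e-02 1.704e-01] turn [-0.0003 -0.0006 -0.0167] rows 4.2
```

```bash
python3 inch.py '[[0.093,0,0.031,0.03,0,0,-0.0167],[0.093,0,0.031,0.07,0,0,-0.0167],[0.093,0,0.031,0.11,0,0,-0.0167],[0.093,0,0.031,0.15,0,0,-0.0167],[0.093,0,0.031,0.1704,0,0,-0.0167],[0.093,0,0.031,0.1704,0,0,-0.0167]]'; python3 inch.py '[[0,0,0,0,0,0,0],[0,0,0,0,0,0,0],[0,0,0,0,0,0,0],[0,0,0,0,0,0,0],[0,0,0,0,0,0,0],[0,0,0,0,0,0,0],[0,0,0,0,0,0,0],[0,0,0,0,0,0,0],[0,0,0,0,0,0,0]]' 45
```

```text
clock: 1.65
position: [0.4689, -0.3696, 0.1277]
eef_rot: [-2.061, -2.362, 0.002]
contact_force: [-0.4, 0.4, -0.6]
width: 0.0925
gripper_force: 0.0
clock: 2.4
position: [0.4711, -0.3702, 0.1324]
eef_rot: [2.06, 2.372, -0.0]
contact_force: [0.3, -0.1, -0.2]
width: 0.0378
gripper_force: 0.0
```

```bash
python3 inch.py '[[0,0,0,0,0,0,0],[0,0,0,0,0,0,0],[0,0,0,0,0,0,0],[0,0,0,0,0,0,0],[0,0,0,0,0,0,0],[0,0,0,0,0,0,0]]' 45; python3 inch.py '[[0,0,0,-0.03,0,0,0],[0,0,0,-0.07,0,0,0],[0,0,0,-0.11,0,0,0],[0,0,0,-0.15,0,0,0],[0,0,0,-0.19,0,0,0],[0,0,0,-0.22,0,0,0],[0,0,0,-0.22,0,0,0]]'
```

```text
clock: 2.9
position: [0.4711, -0.3702, 0.1322]
eef_rot: [-2.06, -2.372, -0.0]
contact_force: [-0.2, 0.3, -1.0]
width: 0.0157
gripper_force: 45.0
clock: 3.48
position: [0.4727, -0.3708, 0.3585]
eef_rot: [2.054, 2.365, 0.001]
contact_force: [1.1, -1.1, -2.2]
width: 0.0154
gripper_force: 45.0
```

```bash
python3 - <<'E'
from h import *
delta(tool(.139),[.60,.27,.42])
E
```

```text
shift [ 0.6163  0.2161 -0.064 ] turn [0.0063 0.0062 0.0015] rows 15.7
```

```bash
python3 inch.py '[[0,0.02,0.007,-0.03,0,0,0],[0,0.06,0.02,-0.06,0,0,0],[0,0.1,0.034,-0.064,0,0,0],[0,0.138,0.048,-0.064,0,0,0],[0,0.176,0.061,-0.064,0,0,0],[0,0.214,0.075,-0.064,0,0,0],[0,0.252,0.088,-0.064,0,0,0],[0,0.29,0.102,-0.064,0,0,0],[0,0.328,0.115,-0.064,0,0,0],[0,0.366,0.128,-0.064,0,0,0]]'; python3 inch.py '[[0,0.038,0.013,0,0,0,0],[0,0.076,0.026,0,0,0,0],[0,0.114,0.04,0,0,0,0],[0,0.152,0.053,0,0,0,0],[0,0.19,0.066,0,0,0,0],[0,0.225,0.08,0,0,0,0],[0,0.25,0.088,0,0,0,0],[0,0.25,0.088,0,0,0,0],[0,0.25,0.088,0,0,0,0]]';python3 - <<'E'
from h import *
from rig import ctrl
im=ctrl.get_image("wrist");pickle.dump(im,open("w2.pkl","wb"));cv2.imwrite("pics/w2.png",im["color"][...,::-1])
E
```

```text
clock: 4.32
position: [0.5459, 0.0117, 0.415]
eef_rot: [-2.059, -2.371, 0.003]
contact_force: [-0.0, -0.1, -3.3]
width: 0.0161
gripper_force: 45.0
clock: 5.07
position: [0.5977, 0.2717, 0.4141]
eef_rot: [-2.054, -2.374, 0.004]
contact_force: [-0.2, 0.1, -2.9]
width: 0.0159
gripper_force: 45.0
```

View pics/w2.png

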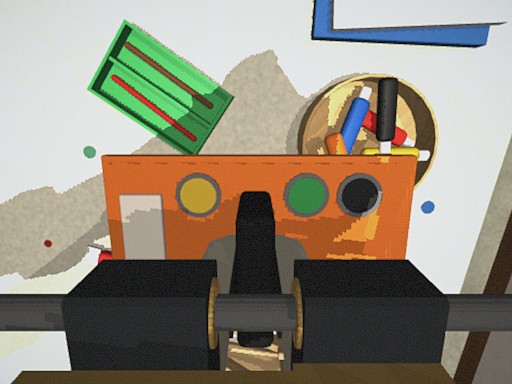

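The view shows image-up is +y, with the tray at (160,90), the box at (370,130) and the held palette across v 155–260. So the rack has to be viewed from its −y side, and I'll move back to y≈−0.04.

```bash
python3 inch.py '[[0,-0.02,0,0,0,0,0],[0,-0.06,0,0,0,0,0],[0,-0.1,0,0,0,0,0],[0,-0.14,0,0,0,0,0],[0,-0.18,0,0,0,0,0],[0,-0.22,0,0,0,0,0],[0,-0.26,0,0,0,0,0],[0,-0.3,0,0,0,0,0],[0,-0.31,0,0,0,0,0],[0,-0.31,0,0,0,0,0]]'; python3 inch.py '[[0,0,0,0,0,0,0],[0,0,0,0,0,0,0]]';python3 - <<'E'
from h import *
from rig import ctrl
im=ctrl.get_image("wrist");pickle.dump(im,open("w3.pkl","wb"));cv2.imwrite("pics/w3.png",im["color"][...,::-1])
E
```

```text
clock: 5.95
position: [0.6415, -0.0446, 0.4151]
eef_rot: [2.071, 2.362, -0.006]
contact_force: [0.1, 1.0, -4.4]
width: 0.0157
gripper_force: 45.0
clock: 6.12
position: [0.6414, -0.0369, 0.4161]
eef_rot: [-2.06, -2.371, 0.0]
contact_force: [0.3, 0.9, -3.4]
width: 0.0162
gripper_force: 45.0
```

View pics/w3.png

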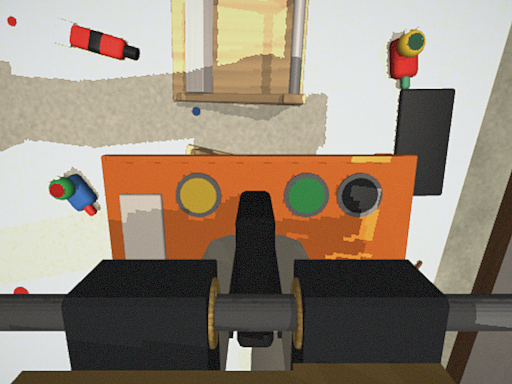

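The rack is partly cut off: near cheek at v≈100, rail at u≈188–212, bar at u≈290–305. Shifting +40 mm in y.

```bash
python3 inch.py '[[0,0.02,0,0,0,0,0],[0,0.035,0,0,0,0,0],[0,0.035,0,0,0,0,0],[0,0.035,0,0,0,0,0],[0,0.035,0,0,0,0,0]]';python3 - <<'E'
from h import *
from rig import ctrl
im=ctrl.get_image("wrist");pickle.dump(im,open("w4.pkl","wb"));cv2.imwrite("pics/w4.png",cv2.resize(im["color"][:200,120:370],None,fx=3,fy=3)[...,::-1])
E
```

```text
clock: 6.58
position: [0.6371, -0.0017, 0.4164]
eef_rot: [2.058, 2.373, -0.0]
contact_force: [0.8, -0.3, -3.1]
width: 0.0156
gripper_force: 45.0
```

View pics/w4.png

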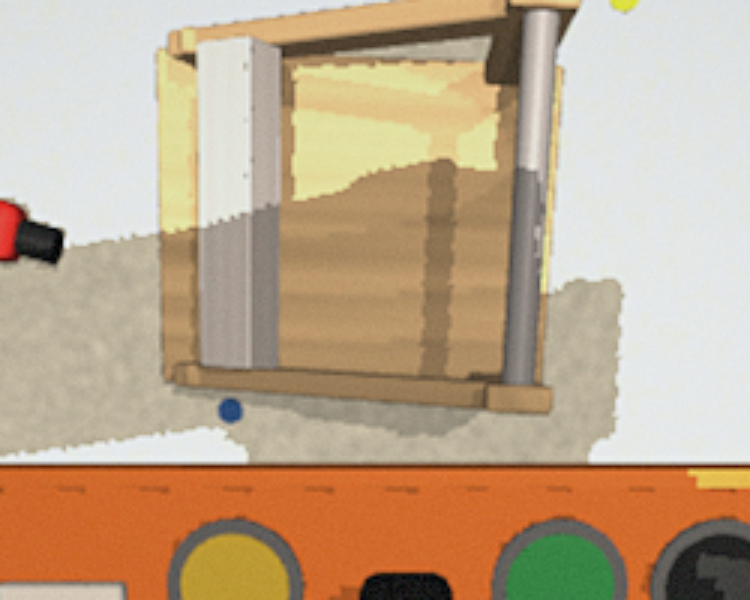

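The whole rack is visible now. In full pixels the bar's centre line runs from about (300.3,4) at the far cheek to (293,127) at the near cheek. The rail's top face spans u≈186–203.

```bash
python3 - <<'E'
from h import *
im=pickle.load(open("w4.pkl","rb"));f=lambda u,v:(120+u/3-1/3,v/3-1/3)
a=plane(im,f(541,12),.115);b=plane(im,f(519,382),.115);print(a,b,np.linalg.norm(a-b),np.arctan2(-(a-b)[0],(a-b)[1]),(a+b)/2)
mid=plane(im,f(530,197),.115);print(mid)
# rail top face edges (rack_bar x -134 and -108, z 17.5): heights
hf=.115-.134*.5+.0175*.866;hb=.115-.108*.5+.0175*.866
for p,z in(((198,40),hf),((202,365),hf),((251,40),hb),((250,366),hb)):print("rail",plane(im,f(*p),z).round(4))
print("w blade width",[np.linalg.norm(plane(im,f(524,100),.115)-plane(im,f(553,100),.115))])
# cross-check w/ palette pad in hand
d=pickle.load(open("d0.pkl","rb"));T=d["top"]
B=(a+b)/2;print("bar ends in top",proj(T,np.array([a,b])).round(1))
from rig import ctrl;s=ctrl.get_state();print(s["position"],s["eef_rot"],proj(im,[[0,0,0]]))
E
```

```text
[0.65634699 0.17532259 0.115     ] [0.66949529 0.05569169 0.115     ] 0.12035127457332973 0.10946790004243724 [0.66292114 0.11550714 0.115     ]
[0.66264114 0.1180547  0.115     ]
rail [0.5333 0.162  0.0632]
rail [0.5459 0.0424 0.0632]
rail [0.5554 0.1619 0.0762]
rail [0.5672 0.0454 0.0762]
w blade width [np.float64(0.009821872094664038)]
bar ends in top [[194.9 158.5]
 [233.4 154.7]]
[ 0.63716374 -0.00236537  0.41626417] [ 2.05906086e+00  2.37230186e+00 -6.97128756e-04] [[-202.84796483   93.35332221]]
```

```bash
cat >> h.py <<'E'
YAW=.107;BAR=np.array([.6629,.1155,.115])
def hook(pitch,ox=0,oz=0,up=0,H=.1322):
    "TCP target: pocket at bar + (ox,oz) in palette axes + up in world"
    P=Ro.from_euler("ZY",[YAW,-pitch]);p=BAR+[0,0,up]+P.apply([ox-.072,0,oz+H-.012])
    print("TCP",p.round(4));delta(tool(YAW,pitch),p)
def where(pitch=None,H=.1322):
    "pocket and foot in rack_bar frame from the measured tool pose"
    from rig import ctrl
    s=ctrl.get_state();R=Ro.from_rotvec(s["eef_rot"]).as_matrix();P=np.c_[R[:,1],-R[:,0],-R[:,2]]
    P=np.c_[R[:,1],np.cross(-R[:,2],R[:,1]),-R[:,2]];B=Ro.from_euler("ZY",[YAW,-np.pi/6])
    for n,v in(("pocket",[.072,0,.012]),("foot",[-.073,0,0])):
        print(n,(B.inv().apply(s["position"]+P@(np.array(v)-[0,0,H])-BAR)*1000).round(1))
    print("pitch deg",np.degrees(np.arcsin(P[2,0])).round(2),"F",s["contact_force"].round(1),"clock",s["clock"])
E
python3 - <<'E'
from h import *
im=pickle.load(open("w4.pkl","rb"))
from rig import ctrl
s=ctrl.get_state();R=Ro.from_rotvec(s["eef_rot"]).as_matrix();P=np.c_[R[:,1],np.cross(-R[:,2],R[:,1]),-R[:,2]]
X=np.array([[-.06,0,.04],[-.082,.048,.04],[.082,.048,.04]])-[0,0,.1322]
print(proj(im,s["position"]+X@P.T).round(1))
hook(.262,.014,.001,.05);hook(.262,.013,.001,0);where()
E
```

```text
[[145.2 245.7]
 [ 94.  156.8]
 [419.  157.2]]
TCP [0.576  0.1062 0.267 ]
shift [ 0.1161 -0.0453  0.1492] turn [-0.2621 -0.0039  0.034 ] rows 4.7
TCP [0.575  0.1061 0.2168]
shift [ 0.1162 -0.0462  0.1994] turn [-0.2621 -0.0039  0.034 ] rows 5.6
pocket [ 119.8 -112.1  139.9]
foot [ -11.7 -117.   202. ]
pitch deg -0.01 F [-0.  -0.  -3.5] clock 6.6333
```

```bash
python3 inch.py '[[0,0.03,-0.01,0.03,-0.08,0,0.01],[0,0.06,-0.02,0.06,-0.16,0,0.02],[0,0.09,-0.03,0.09,-0.24,0,0.03],[0,0.116,-0.0453,0.12,-0.262,-0.004,0.034],[0,0.116,-0.0453,0.1492,-0.262,-0.004,0.034],[0,0.116,-0.0453,0.1492,-0.262,-0.004,0.034],[0,0.116,-0.0453,0.1492,-0.262,-0.004,0.034],[0,0.116,-0.0453,0.1492,-0.262,-0.004,0.034]]'; python3 - <<'E'
from h import *
where();hook(.262,.014,.002,0)
E
```

```text
clock: 7.3
position: [0.5777, 0.1055, 0.2685]
eef_rot: [1.974, 2.194, 0.291]
contact_force: [0.4, -0.5, -2.7]
width: 0.0157
gripper_force: 45.0
pocket [41.1 -1.  41.2]
foot [-102.1   -0.8   66.8]
pitch deg 15.1 F [ 0.4 -0.5 -2.7] clock 7.3
TCP [0.5757 0.1061 0.218 ]
shift [ 0.0009 -0.015   0.0483] turn [ 0.0016  0.0003 -0.0018] rows 1.2
```

```bash
python3 inch.py '[[0,0.001,-0.005,0.012,0,0,0],[0,0.001,-0.01,0.024,0,0,0],[0,0.001,-0.013,0.034,0,0,0],[0,0.001,-0.015,0.042,0,0,0],[0,0.001,-0.015,0.048,0,0,0],[0,0.001,-0.015,0.048,0,0,0],[0,0.001,-0.015,0.048,0,0,0]]'; python3 - <<'E'
from h import *
where();hook(.262,0,.001,0)
from rig import ctrl
d={n:ctrl.get_image(n) for n in("scene","top")};pickle.dump(d,open("d1.pkl","wb"))
a=cv2.resize(d["scene"]["color"][140:240,225:325],None,fx=4,fy=4);b=cv2.resize(d["top"]["color"][135:215,180:260],None,fx=5,fy=5)
cv2.imwrite("pics/v1.png",np.hstack([a,b])[...,::-1])
E
```

```text
clock: 7.88
position: [0.5747, 0.1067, 0.2174]
eef_rot: [1.974, 2.195, 0.291]
contact_force: [1.0, 0.1, -3.6]
width: 0.016
gripper_force: 45.0
pocket [13.1  0.6 -1.7]
foot [-130.1    0.7   24.1]
pitch deg 15.07 F [ 1.   0.1 -3.6] clock 7.8833
TCP [0.5625 0.1047 0.2134]
shift [-0.0006 -0.013   0.0007] turn [ 0.001  -0.0001 -0.0013] rows 0.3
```

View pics/v1.png

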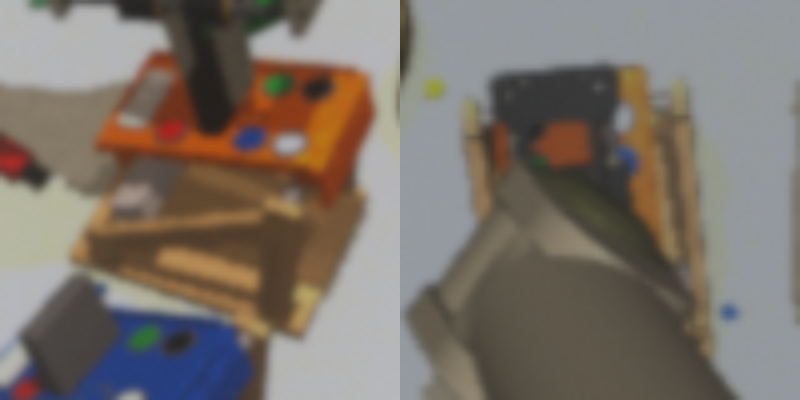

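The picture shows the orange palette between the cheeks of the empty rack, lip down behind the bar (scene crop ≈(330,185)) and claw end raised, with no contact. Drawing back slowly.

```bash
python3 inch.py '[[0,0,-0.003,0,0,0,0],[0,0,-0.006,0,0,0,0],[0,0,-0.009,0,0,0,0],[0,0,-0.009,0,0,0,0]]'; python3 inch.py '[[0,0,-0.002,0,0,0,0],[0,0,-0.004,0,0,0,0],[0,0,-0.004,0,0,0,0]]';python3 -c "
from h import *
where()"
```

```text
clock: 8.32
position: [0.5644, 0.1059, 0.2144]
eef_rot: [1.974, 2.197, 0.289]
contact_force: [-0.1, 0.3, -2.7]
width: 0.0155
gripper_force: 45.0
clock: 8.57
position: [0.5625, 0.1059, 0.214]
eef_rot: [1.973, 2.195, 0.293]
contact_force: [3.6, 0.8, -4.2]
width: 0.0159
gripper_force: 45.0
pocket [0.9 1.3 1.5]
foot [-142.3    1.4   27.1]
pitch deg 15.16 F [ 3.6  0.8 -4.2] clock 8.5667
```

```bash
python3 inch.py '[[0,0,0,0.001,0,0,0],[0,0,0,0.002,0,0,0],[0,0,0,0.002,0,0,0]]'; python3 -c "
from h import *
where();hook(.38,0,.001,0)"
```

```text
clock: 8.82
position: [0.5629, 0.1061, 0.2121]
eef_rot: [1.973, 2.195, 0.293]
contact_force: [4.9, 0.5, -0.5]
width: 0.0162
gripper_force: 45.0
pocket [ 0.4  1.4 -0.3]
foot [-142.9    1.5   25.3]
pitch deg 15.15 F [ 4.9  0.5 -0.5] clock 8.8167
TCP [0.5517 0.1036 0.2008]
shift [-0.0013 -0.0139  0.0079] turn [-0.1157 -0.0011 -0.0006] rows 0.9
```

```bash
python3 inch.py '[[0,0,-0.0035,0.002,-0.03,0,0],[0,0,-0.007,0.0042,-0.06,0,0],[0,0,-0.0105,0.006,-0.09,0,0],[0,0,-0.0139,0.0079,-0.116,0,0],[0,0,-0.0139,0.0079,-0.116,0,0]]'; python3 -c "
from h import *
where();hook(.405,0.0005,.0005,0)"
```

```text
clock: 9.23
position: [0.5538, 0.1049, 0.2025]
eef_rot: [1.918, 2.136, 0.387]
contact_force: [7.2, 3.9, -3.8]
width: 0.0156
gripper_force: 45.0
pocket [0.6 0.7 0.4]
foot [-144.4    0.4   11.8]
pitch deg 20.77 F [ 7.2  3.9 -3.8] clock 9.2333
TCP [0.5503 0.1034 0.1978]
shift [-0.0011 -0.0051  0.0031] turn [-0.0425  0.0045  0.0016] rows 0.3
```

```bash
python3 inch.py '[[0,-0.001,-0.0015,0.001,-0.01,0.002,0],[0,-0.001,-0.0025,0.0025,-0.025,0.002,0],[0,-0.001,-0.0025,0.0025,-0.025,0.002,0]]'; python3 -c "
from h import *
where();hook(.41,0.001,.0005,0)"
```

```text
clock: 9.48
position: [0.5521, 0.103, 0.199]
eef_rot: [1.904, 2.122, 0.412]
contact_force: [5.1, 4.3, 0.3]
width: 0.0155
gripper_force: 45.0
pocket [ 0.5 -0.8 -0.4]
foot [-144.8   -1.2    7.5]
pitch deg 22.19 F [5.1 4.3 0.3] clock 9.4833
TCP [0.5503 0.1034 0.1974]
shift [ 0.0006 -0.0022  0.0009] turn [-0.0228  0.0034  0.0021] rows 0.2
```

```bash
python3 inch.py '[[0.04,0,0,0,0,0,0],[0.04,0,0,0,0,0,0],[0.04,0,0,0,0,0,0],[0.04,0,0,0,0,0,0],[0.04,0,0,0,0,0,0],[0.04,0,0,0,0,0,0]]'; python3 inch.py '[[0.04,0,0,-0.02,0,0,0],[0.04,0,0,-0.045,0,0,0],[0.04,0,0,-0.07,0,0,0],[0.04,0,0,-0.07,0,0,0],[0.04,0,0,-0.07,0,0,0]]'; python3 - <<'E'
from h import *
from rig import ctrl
where()
d={n:ctrl.get_image(n) for n in("scene","wrist")};pickle.dump(d,open("d2.pkl","wb"))
a=cv2.resize(d["scene"]["color"][140:240,225:325],None,fx=4,fy=4);b=cv2.resize(d["wrist"]["color"],(400,300));b=np.vstack([b,np.zeros((100,400,3),np.uint8)])
cv2.imwrite("pics/v2.png",np.hstack([a,b])[...,::-1])
B=Ro.from_euler("ZY",[YAW,-np.radians(24)]);
E
```

```text
clock: 9.98
position: [0.5512, 0.1014, 0.1987]
eef_rot: [1.908, 2.12, 0.407]
contact_force: [0.2, -0.2, -0.0]
width: 0.0397
gripper_force: 0.0
clock: 10.4
position: [0.5241, 0.0997, 0.2664]
eef_rot: [1.907, 2.121, 0.411]
contact_force: [-0.3, 0.0, -1.1]
width: 0.0402
gripper_force: 0.0
pocket [ 9.6 -1.4 72.1]
foot [-135.7   -1.4   80. ]
pitch deg 22.14 F [-0.3  0.  -1.1] clock 10.4
```

View pics/v2.png

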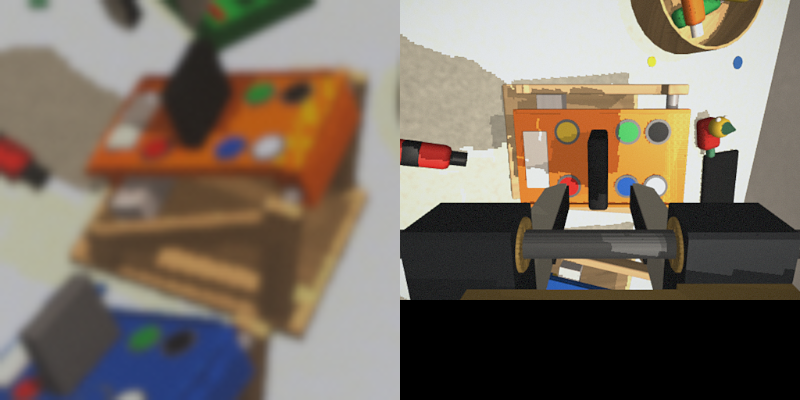

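The picture shows the palette hooked and resting on the ramp: foot end raised, pad at about (535,160) in the right panel, and gripper clear. Next I'll move the closed fingers over the pad.

```bash
python3 - <<'E'
from h import *
B=Ro.from_euler("ZY",[YAW,-np.pi/6]);delta(tool(YAW,np.pi/6),BAR+B.apply([-.131,0,.084+.060]))
E
```

```text
shift [ 0.0026 -0.0776  0.0657] turn [-0.137   0.006  -0.0018] rows 2.4
```

```bash
python3 inch.py '[[0,0.0026,-0.03,0,-0.06,0.003,0],[0,0.0026,-0.06,0,-0.137,0.006,0],[0,0.0026,-0.0776,0.01,-0.137,0.006,0],[0,0.0026,-0.0776,0.03,-0.137,0.006,0],[0,0.0026,-0.0776,0.05,-0.137,0.006,0],[0,0.0026,-0.0776,0.0657,-0.137,0.006,0],[0,0.0026,-0.0776,0.0657,-0.137,0.006,0],[0,0.0026,-0.0776,0.0657,-0.137,0.006,0]]' 20; cat >> h.py <<'E'
def tip():
    from rig import ctrl
    s=ctrl.get_state();R=Ro.from_rotvec(s["eef_rot"]);B=Ro.from_euler("ZY",[YAW,-np.pi/6])
    print("tip",(B.inv().apply(s["position"]+R.apply([0,0,.084])-BAR)*1000).round(1),"F tool",R.inv().apply(s["contact_force"]).round(1),"w",s["width"],"t",s["clock"])
E
python3 -c "
from h import *
tip()"
```

```text
clock: 11.17
position: [0.4764, 0.0976, 0.1697]
eef_rot: [1.837, 2.045, 0.548]
contact_force: [0.2, -0.6, -0.0]
width: 0.0006
gripper_force: 0.0
tip [-135.4    2.7   57.1] F tool [-0.6  0.1  0.1] w 0.000600686069461004 t 11.1667
```

```bash
python3 inch.py '[[0,0,0.002,0.006,0,0,0],[0,0,0.002,0.012,0,0,0],[0,0,0.002,0.012,0,0,0]]' && python3 -c "
from h import *
tip()"; python3 inch.py '[[0,0,0,0.004,0,0,0],[0,0,0,0.008,0,0,0],[0,0,0,0.008,0,0,0]]' && python3 -c "
from h import *
tip()"
```

```text
clock: 11.42
position: [0.4869, 0.097, 0.1631]
eef_rot: [1.833, 2.039, 0.542]
contact_force: [0.1, 0.3, 0.1]
width: 0.0004
gripper_force: 0.0
tip [-129.5    0.3   46.2] F tool [ 0.3  0.2 -0. ] w 0.00044880039167288945 t 11.4167
clock: 11.67
position: [0.4896, 0.0976, 0.1573]
eef_rot: [1.832, 2.04, 0.544]
contact_force: [-0.2, 0.3, -0.2]
width: 0.0003
gripper_force: 0.0
tip [-129.9    0.7   39.7] F tool [ 0.3 -0.2  0.1] w 0.00031726808636542946 t 11.6667
```

```bash
python3 inch.py '[[0,0,0,0.003,0,0,0],[0,0,0,0.005,0,0,0],[0,0,0,0.005,0,0,0]]' && python3 -c "
from h import *
tip()"; python3 inch.py '[[0,0,0,0.002,0,0,0],[0,0,0,0.004,0,0,0],[0,0,0,0.004,0,0,0]]' && python3 -c "
from h import *
tip()"
```

```text
clock: 11.92
position: [0.4923, 0.0978, 0.153]
eef_rot: [1.832, 2.039, 0.545]
contact_force: [-1.3, 0.5, -0.2]
width: 0.0001
gripper_force: 0.6
tip [-129.6    0.6   34.7] F tool [ 0.6 -1.2 -0.4] w 0.00012908868114706786 t 11.9167
clock: 12.17
position: [0.4944, 0.0981, 0.1493]
eef_rot: [1.832, 2.039, 0.545]
contact_force: [-0.8, 1.3, 0.1]
width: 0.0004
gripper_force: 0.3
tip [-129.7    0.7   30.4] F tool [ 1.3 -0.5 -0.4] w 0.0004389168674748954 t 12.1667
```

```bash
python3 inch.py '[[0,0,0,0.002,0,0,0],[0,0,0,0.003,0,0,0],[0,0,0,0.003,0,0,0]]' && python3 - <<'E'
from h import *
tip()
from rig import ctrl
d={n:ctrl.get_image(n) for n in("scene","wrist")};pickle.dump(d,open("d3.pkl","wb"))
a=cv2.resize(d["scene"]["color"][140:240,225:325],None,fx=4,fy=4);b=cv2.resize(d["wrist"]["color"][100:356,100:356],(400,400))
cv2.imwrite("pics/v3.png",np.hstack([a,b])[...,::-1])
E
```

```text
clock: 12.42
position: [0.496, 0.0982, 0.1471]
eef_rot: [1.831, 2.039, 0.546]
contact_force: [-1.8, 0.2, 4.1]
width: 0.0003
gripper_force: 2.4
tip [-129.4    0.6   27.7] F tool [ 0.4  0.5 -4.4] w 0.00028617759949441665 t 12.4167
```

View pics/v3.png

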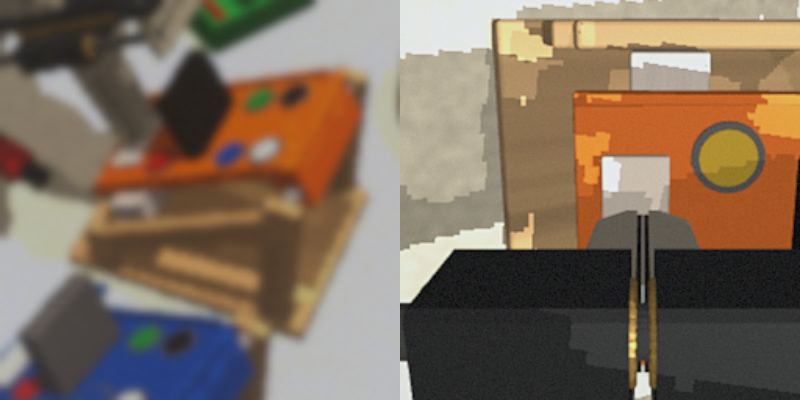

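The left panel shows the palette tilted down from before, corner now at (97,190) instead of (88,172). The fingertips are on the white pad, with force just building. Pressing on.

```bash
for i in 1 2; do :; done; python3 inch.py '[[0,0,0,0.002,0,0,0],[0,0,0,0.002,0,0,0]]' && python3 -c "
from h import *
tip()"; python3 inch.py '[[0,0,0,0.002,0,0,0],[0,0,0,0.002,0,0,0]]' && python3 -c "
from h import *
tip()"
```

```text
clock: 12.68
position: [0.4959, 0.0982, 0.1468]
eef_rot: [1.828, 2.039, 0.547]
contact_force: [-15.0, -3.8, 33.4]
width: 0.0004
gripper_force: 18.3
tip [-129.4    0.6   27.5] F tool [ -2.2   3.5 -36.6] w 0.0003799053778900142 t 12.6833
clock: 12.85
position: [0.4958, 0.0981, 0.1466]
eef_rot: [1.824, 2.039, 0.548]
contact_force: [-28.7, -7.3, 61.2]
width: 0.0005
gripper_force: 33.8
tip [-129.4    0.6   27.3] F tool [ -4.3   5.4 -67.7] w 0.0004959709864466375 t 12.85
```

It is seated hard at the clipped height (tip 27.4 mm, 28 expected), so I'm backing off to check.

```bash
python3 inch.py '[[0,0,0,-0.005,0,0,0],[0,0,0,-0.02,0,0,0],[0,0,0,-0.05,0,0,0],[0,0,0,-0.09,0,0,0],[0,0,0,-0.13,0,0,0],[0,0,0,-0.15,0,0,0],[0,0,0,-0.15,0,0,0],[0,0,0,-0.15,0,0,0],[0,0,0,-0.15,0,0,0]]'; python3 - <<'E'
from h import *
tip()
from rig import ctrl
d={n:ctrl.get_image(n) for n in("scene","wrist")};pickle.dump(d,open("d4.pkl","wb"))
a=cv2.resize(d["scene"]["color"][140:290,200:330],None,fx=4,fy=4)[:600];b=cv2.resize(d["wrist"]["color"][:,:],None,fx=.5,fy=.5);o=np.zeros((600,256,3),np.uint8);o[:192]=b
cv2.imwrite("pics/v4.png",np.hstack([a,o])[...,::-1])
B=Ro.from_euler("ZY",[YAW,-np.pi/6]);S=d["scene"];W=d["wrist"]
for nm,ang in(("clipped",0),("ramp",-6.5)):
    Q=B*Ro.from_euler("y",-ang,degrees=True) if 0 else B*Ro.from_euler("Y",[-ang],degrees=True)
    X=np.array([[-.08,-.048,.04],[-.08,.048,.04],[.082,-.048,.04],[-.06,0,.04],[0,0,.086]])-[.072,0,.012]
    w=BAR+Q.apply(X);print(nm,"scene",proj(S,w).round(1).tolist(),"wrist",proj(W,w).round(1).tolist())
E
```

```text
clock: 13.6
position: [0.4239, 0.0905, 0.2731]
eef_rot: [1.832, 2.039, 0.545]
contact_force: [0.5, -0.1, 0.2]
width: 0.0007
gripper_force: 0.0
tip [-129.1    0.7  173.1] F tool [-0.2  0.5  0.1] w 0.0007255080163638115 t 13.6
clipped scene [[245.7, 186.3], [259.5, 163.2], [295.5, 181.1], [258.4, 173.8], [268.4, 158.8]] wrist [[232.4, 238.5], [230.7, 136.8], [401.8, 238.7], [253.3, 189.6], [328.5, 202.6]]
ramp scene [[243.9, 181.6], [257.9, 158.6], [296.8, 181.4], [257.1, 169.7], [269.8, 156.2]] wrist [[235.7, 245.3], [234.2, 138.3], [404.5, 238.2], [257.7, 193.4], [342.0, 205.2]]
```

View pics/v4.png

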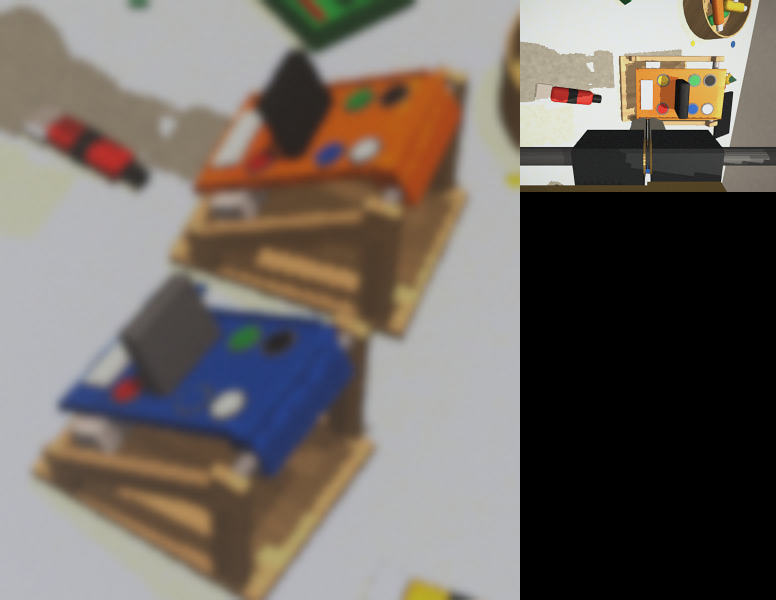

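The orange palette now lies like the blue one: its near corner is at scene ≈(248.7,187.5), against (245.7,186.3) predicted clipped and (243.9,181.6) on the ramp. I'll do one numeric check on the wrist view, then hand in.

```bash
python3 - <<'E'
from h import *
W=pickle.load(open("d4.pkl","rb"))["wrist"];h=cv2.cvtColor(W["color"],cv2.COLOR_RGB2HSV)
def c(lo,hi,b):
    u,v,w,k=b;m=np.zeros(h.shape[:2],np.uint8);m[v:v+k,u:u+w]=cv2.inRange(h,lo,hi)[v:v+k,u:u+w]
    q=max(cv2.findContours(m,cv2.RETR_EXTERNAL,cv2.CHAIN_APPROX_NONE)[0],key=cv2.contourArea);return cv2.boundingRect(q)
print("pad",c((0,0,120),(180,70,255),(238,145,35,90)))
print("grip",c((0,0,0),(180,255,75),(295,145,55,95)))
B=Ro.from_euler("ZY",[YAW,-np.pi/6])
for a in(0,6.5):
    Q=B*Ro.from_euler("Y",[a],degrees=True)
    f=lambda L:proj(W,BAR+Q.apply(np.array(L)-[.072,0,.012])).round(1).tolist()
    print(a,"pad corners",f([[-.071,-.028,.04],[-.071,.028,.04],[-.049,-.028,.04],[-.049,.028,.04]]),"grip top",f([[-.008,-.03,.086],[.008,-.03,.086],[.008,.03,.086]]))
E
```

```text
pad (241, 160, 25, 59)
grip (309, 158, 31, 79)
0 pad corners [[241.6, 218.6], [241.0, 159.3], [265.0, 218.6], [265.4, 159.3]] grip top [[316.7, 238.1], [336.3, 238.2], [341.0, 165.0]]
6.5 pad corners [[245.5, 224.0], [245.0, 161.9], [269.7, 223.2], [270.4, 161.5]] grip top [[329.8, 242.0], [349.3, 241.2], [354.8, 166.4]]
```

The pad and grip pixels match the clipped pose to about a pixel, so I'm handing in.

```bash
python3 -c "
from rig import ctrl
print(ctrl.sign_off())"
```

```text
the job is handed in; nothing more can be done
None
```

The orange palette is hooked on the bar and pressed down, and the last wrist view matches the clipped pose to about a pixel; the catch itself was hidden from the cameras, the gripper is clear, and I handed the job in at about 13.6 s (no verdict was returned).

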